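Hang the front guard on the medicine rack

TASK

Take the green wire guard out of its black stand and hang it across the front of the small grey medicine rack, upright, with its top bar in both yellow hooks. Lower it until both ends of the bar are fully down in their hooks while you still hold it, and only then let go. Do not knock over or push about the cartons and bottles.

Things in the scene. Friction and masses are not known exactly. Their poses are not given: they have to be found in the camera images.
- guard: Loose green wire guard, 0.25 to 0.5 kg: upright frame 200 mm wide (its y), 10 mm thick (x), z up, both faces and ends alike. Origin: middle of the round top bar (10 mm diameter, along y), centre of a white grip plate 44 wide, 28 high, 10 mm thick; pinch it there from above, across x. Feet 90 mm below the origin; at first they stand in the stand, bar axis 100 mm above the table.
- bar_l (a point): Point on the guard's bar axis 70 mm from its middle, towards the guard's +y. The bar is free from 52 to 86 mm from the middle, and this part goes in a hook; further in is the 104 mm wide frame, further out a red ball, 14 mm diameter, centred at 93 mm.
- bar_r (a point): The like point 70 mm from the middle towards the guard's -y.
- rack: Fixed grey rack. Origin on the table below the point mid-way between the hook seats; x to its back, y along its width. Two uprights 20 mm square, 195 mm high, centres at x 46, y +70 and -70 mm; the guard hangs in front of them, parallel to y. Behind, a shelf 45 mm above the table (x 56 to 166 mm, 200 mm wide, back wall up to 102 mm) holds two cartons and a bottle, tops at 130 mm at most.
- hook_l: Yellow upturned hook on the rack's +y upright, 8 mm wire, pointing to the rack's -x; axes as the rack's. Origin: where the bar axis lies when fully down in it, 165 mm above the table. A U open upwards, 30 mm wide at the mouth, narrowing to the bar at the bottom; its front tip tops out 18 mm above the origin.
- hook_r: The same hook on the -y upright, 140 mm from the other.
- stand: Fixed black stand, base plate 110 x 160 x 10 mm, origin under its centre. At y = +48 and -48 mm each a slot running along y, 13 mm wide, 30 mm deep, with walls up to 40 mm above the table, open upwards, in which the guard's feet stand loosely.
- carton_white: White carton with orange band, 50 x 62 x 70 mm, on the rack's shelf; origin under its centre. Leave alone.
- carton_blue: Blue carton with white band, 50 x 50 x 55 mm, on the rack's shelf; origin under its centre. Leave alone.
- bottle_brown: Small brown bottle, 40 mm diameter, 82 mm high, on the rack's shelf; origin under its centre. Leave alone.
- bottle_white: White bottle with blue cap, 54 mm diameter, 120 mm high, on the table behind the stand; origin under its centre. Leave alone.
Mind the look-alikes: they are no part of the job. What is meant by the guard is not pink, and is the larger of those in its own colour.

How it is judged:
On the way:
1. while still held by the fingers, the guard's bar is fully down in both hooks (x of guard in the frame of rack between -0.008 and 0.008 m and y of guard in the frame of rack between -0.02 and 0.02 m and height (world z) of bar_l between 0.16 and 0.169 m and height (world z) of bar_r between 0.16 and 0.169 m and angle between the y axis of guard and the y axis of rack, either way round below 0.12 rad and angle between guard's own z axis and vertical below 0.25 rad and contact force between the fingers and guard above 0.5 N), for 0.2 s.
At the end, for the whole second after the job is handed in: The guard hangs free and still (0.03 m/s, 0.4 rad/s), each hook carrying over 0.2 N; both bar ends -5 to +4 mm of seat height (165 mm); its middle within 8 mm front to back and 20 mm sideways of mid-way between the hooks; parallel to the rack within 0.12 rad, upright within 0.25 rad (x of guard in the frame of rack between -0.008 and 0.008 m and y of guard in the frame of rack between -0.02 and 0.02 m and height (world z) of bar_l between 0.16 and 0.169 m and height (world z) of bar_r between 0.16 and 0.169 m and angle between the y axis of guard and the y axis of rack, either way round below 0.12 rad and angle between guard's own z axis and vertical below 0.25 rad and contact force between guard and hook_l above 0.2 N and contact force between guard and hook_r above 0.2 N and linear speed of guard below 0.03 m/s and angular speed of guard below 0.4 rad/s); the robot touches nothing.
It fails at once if the white carton is pushed more than 25 mm or tipped over (distance of carton_white from where it was at the start of the episode above 0.025 m or angle between carton_white's own z axis and vertical above 0.4 rad).
It fails at once if the blue carton is pushed more than 25 mm or tipped over (distance of carton_blue from where it was at the start of the episode above 0.025 m or angle between carton_blue's own z axis and vertical above 0.4 rad).
It fails at once if the brown bottle is pushed more than 25 mm or tipped over (distance of bottle_brown from where it was at the start of the episode above 0.025 m or angle between bottle_brown's own z axis and vertical above 0.4 rad).
It fails at once if the white bottle is pushed more than 25 mm or tipped over (distance of bottle_white from where it was at the start of the episode above 0.025 m or angle between bottle_white's own z axis and vertical above 0.4 rad).
It also fails if it takes over 54 s, if anything falls off the work surface, if the arm or the gripper's body presses on something with over 40 N, if the wrist force passes 120 N, or if a joint passes its speed limit or range.

ROBOT

A 7-joint arm with a two-finger parallel gripper is mounted at the origin on the work surface. World frame = base frame: x ahead of the robot, y to its left, z up, the work surface at z = 0. Lengths are in m, angles in rad, forces in N, time in s.
With the tool pointing down it reaches from about 0.4 to 0.925 m from the base axis. Payload 5.6 kg.
Tool frame: the origin (TCP) lies at the very end of the fingers, on their centre line; the grasp point (between the pads) lies r.grasp_offset behind it (r.grasp_offset is the distance from the TCP to the grasp point, in m); z points along the fingers, y is the line along which they close (so a half turn about z gives the same grasp; the last joint's range is limited). The gripper opens to 85 mm and grips with 20 to 120 N. Pads are 22 mm wide; open, the fingers measure 114 mm over their backs; the gripper's body (76 mm by 85 mm) begins 54 mm behind the grasp point. The pads swing forward as they close: fully open they stand 13 mm farther back than shut.
Start: joints at [-0.043, 0.468, -0.012, 1.603, 0.006, 1.071, -0.056], TCP at [0.65, -0, 0.231] pointing down, gripper open.
Joint ranges: [-2.53, 2.53], [-0.31, 2.02], [-1.57, 1.55], [0.28, 2.44], [-1.29, 4.43], [0.15, 1.84], [-2.92, 2.92]. Speed limits (rad/s): [2.57, 2.57, 3.14, 3.14, 3.14, 3.14, 3.14].

INTERFACE

Orientations are given as a unit quaternion [x, y, z, w].
In Python, from plant import r gives the robot as it stands. The module is installed in compiled form; this text tells all that it offers.
- The arm moves only by the tool move_arm, never from a script. Its argument "deltas" is text: rows parted by semicolons, each of 6 numbers parted by spaces: the shift along the tool's x, y, z in m, then the turn, a rotation vector about the tool's x, y, z in degrees. In form: dx dy dz ax ay az; .... A call has 1 to 20 rows; each row is the pose to reach, as a shift and turn from the pose commanded when the call began, along the tool's axes at that moment; what a row does not reach only later rows make up. A row lasts 1/12 s, in which the tool goes at most 41.7 mm and 7.16 degrees, less where a joint would pass 70% of its speed; a pose out of reach is approached as far as the arm can. A call with a gripper value outside its range is refused whole. "gripper" is the opening, from 0 (shut) to 1 (fully open), set as the call begins (left out, the last holds). The fingers move at their own pace and stop on an object; the grip force is fixed at half the most. Time passes only in rows, so rows that repeat a pose let the fingers close. It gives the time, the measured TCP pose, the force, the opening and the grip force at its end, in the units of the state.
- r.get_obs(): the state, without advancing time (a new reading comes with each control period).
- r.capture(name): name is "scene" or "side" or "wrist"; returns (picture, depth): 400x640x3 uint8, red, green, blue; 400x640 float32, m along the optical axis (not along the pixel's ray), 0 where there is no reading.
- r.get_calibration(name): a dict with "intrinsics" (3x3 intrinsics, pixels), "cam_to_world" (4x4, takes a point from camera to world coordinates). Camera axes: x right, y down, z forward; pixel columns grow to the right and rows downward; lengths in m; the calibration is good to about 2 mm. A picture is of the moment at which its call begins: read the wrist's pose just before it. get_calibration takes no time and is no camera call; for the wrist camera it gives the pose at the moment of the call.
- r.sign_off(): hands the job in; it is judged then, once.
The state is a dict: "time": time; "q": joint angles; "joint_vel": joint speeds; "tau": joint torques, N m; "ee_pos": TCP position; "orientation": TCP orientation; "ft_force": force on the tool from outside, world axes, zero at the start; "moment": the same for the moment, N m; "grip_width": finger opening in m; "finger_force": force on a finger pad.
Only numpy, scipy, OpenCV 4.12 (cv2) and the standard library are available. Lean on these libraries where they do the work, as an engineer would, in place of code of your own. Each camera call takes 0.05 s, during which the arm holds its last target. There are 200 camera calls.

## Working session

There is one attempt and no reset: what is moved stays moved. The work goes in short steps, Python scripts to look and compute and a tool call to move; the robot and the scene stay as the last step left them, time stands still between calls to the robot, and variables do not carry over. Pictures are saved under pics/ and viewed, at most 10 in all, crops included, and the job is handed in when it is done.

Besides the shell and the picture viewer there is one more tool, called by a JSON object that holds its "fn" and its "kwargs", one argument or row to a line. move_arm: Moves the arm, as the interface text tells. Its arguments: {"type":"object","properties":{"deltas":{"type":"string"},"gripper":{"type":"number"}},"required":["deltas"]}

```bash
mkdir -p pics
cat > h.py <<'E'
import numpy as np, cv2
from plant import r
def cap(n):
    c=r.get_calibration(n); p,d=r.capture(n)
    return p,d,np.array(c["intrinsics"]),np.array(c["cam_to_world"])
def cloud(d,K,T):
    v,u=np.mgrid[:d.shape[0],:d.shape[1]]
    P=np.stack([(u-K[0,2])/K[0,0]*d,(v-K[1,2])/K[1,1]*d,d],-1)
    return P@T[:3,:3].T+T[:3,3]
E
python3 - <<'E'
from h import *
for n in("scene","side"):
    p,d,K,T=cap(n); np.savez(n,p=p,d=d,K=K,T=T); cv2.imwrite(f"pics/{n}0.png",p[...,::-1]); print(T.round(3).tolist(),K[0,0])
print(r.grasp_offset,r.get_obs())
E
```

```text
[[-0.707, 0.397, -0.586, 1.073], [0.707, 0.384, -0.593, 0.572], [-0.01, -0.833, -0.552, 0.645], [0.0, 0.0, 0.0, 1.0]] 449.16271446484893
[[-0.759, -0.347, 0.55, -0.062], [-0.65, 0.371, -0.663, 0.736], [0.026, -0.861, -0.508, 0.663], [0.0, 0.0, 0.0, 1.0]] 413.1805169441648
0.0187 {'time': 0.1, 'q': array([-0.04302271,  0.46833855, -0.01157765,  1.60355775,  0.00601449,
        1.0714369 , -0.05627512]), 'joint_vel': array([ 1.54633659e-03, -1.27287522e-03, -1.23842928e-03, -2.11332061e-03,
       -7.24571099e-04,  1.53062338e-05,  1.30659640e-03]), 'tau': array([ 1.06754396e-03, -5.33521950e+01,  2.19214533e-02, -2.51963443e+01,
        1.15740488e-02,  4.25570266e-03,  1.47225879e-06]), 'ee_pos': array([ 6.49470316e-01, -7.19920174e-05,  2.30390662e-01]), 'orientation': array([ 7.07117923e-01,  7.07095124e-01, -6.52481074e-04, -5.50040668e-04]), 'ft_force': array([ 0.37929466, -0.8268467 ,  0.63858998]), 'moment': array([ 0.00092498, -0.0245957 , -0.02938184]), 'finger_force': 0.0, 'grip_width': 0.0857160678879565}
```

View pics/scene0.png

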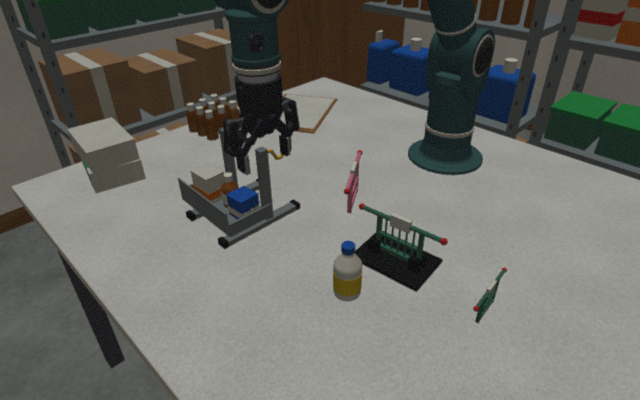

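View pics/side0.png

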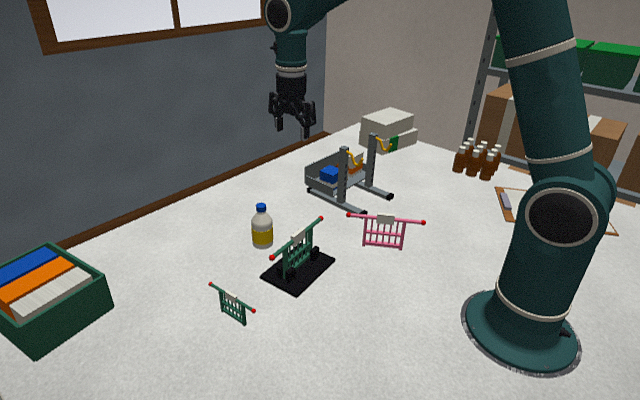

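Scene view: the large green guard in the black stand is at scene (400,235) / side (300,240). The small green one is at scene (490,295) / side (232,300), and the pink one at scene (353,180) / side (385,228). The guard meant is the larger green one, in the stand. The rack is at scene (240,195), with its hooks at side (352,158) and (383,143).

```bash
cat > m.py <<'E'
from h import *
out=[]
for n in("scene","side"):
    z=np.load(n+".npz"); p,d,K,T=[z[k] for k in"pdKT"]; W=cloud(d,K,T); hsv=cv2.cvtColor(p,cv2.COLOR_RGB2HSV)
    near=(d>0)&(W[...,2]>.01)&(W[...,2]<.25)&(W[...,0]>.3)&(W[...,0]<1.0)&(abs(W[...,1])<.6)
    H,S,V=[hsv[...,i].astype(int) for i in range(3)]
    for nm,m in (("red",((H<5)|(H>175))&(S>170)&(V>90)),("yellow",(H>18)&(H<32)&(S>150)&(V>70)),("green",(H>65)&(H<90)&(S>90)&(V>30)),("pink",(H>160)&(H<176)&(S>70)),("blue",(H>105)&(H<125)&(S>150))):
        k,l,st,c=cv2.connectedComponentsWithStats((m&near).astype(np.uint8))
        for i in range(1,k):
            if st[i,4]>8:
                q=W[l==i]; print(n,nm,c[i].round(),st[i,4],"med",np.median(q,0).round(3),"min",q.min(0).round(3),"max",q.max(0).round(3))
    if n=="side":
        a=cv2.resize(p[190:330,190:350],None,fx=3,fy=3,interpolation=2); b=cv2.resize(p[120:225,290:410],(480,420),interpolation=2); 
        b2=b[:,:310] if 0 else b
        cv2.imwrite("pics/c1.png",cv2.resize(np.hstack([a,b]),(800,350))[...,::-1])
E
python3 m.py
```

```text
scene red [347. 190.] 14 med [0.444 0.016 0.095] min [0.438 0.012 0.091] max [0.447 0.019 0.097]
scene red [361. 205.] 11 med [0.476 0.086 0.104] min [0.474 0.083 0.1  ] max [0.479 0.089 0.107]
scene red [443. 241.] 19 med [0.456 0.27  0.104] min [0.452 0.266 0.103] max [0.46  0.275 0.107]
scene red [476. 308.] 14 med [0.523 0.383 0.062] min [0.52  0.379 0.059] max [0.526 0.386 0.064]
scene yellow [275. 154.] 34 med [ 0.534 -0.119  0.165] min [ 0.513 -0.123  0.157] max [ 0.551 -0.115  0.187]
scene yellow [347. 286.] 391 med [0.623 0.18  0.038] min [0.595 0.15  0.016] max [0.631 0.191 0.058]
scene green [399. 239.] 679 med [0.465 0.177 0.057] min [0.437 0.092 0.01 ] max [0.477 0.262 0.106]
scene green [500. 275.] 23 med [0.42  0.374 0.062] min [0.404 0.371 0.06 ] max [0.439 0.376 0.065]
scene green [485. 303.] 180 med [0.486 0.38  0.033] min [0.431 0.375 0.01 ] max [0.515 0.384 0.064]
scene pink [357. 158.] 22 med [ 0.316 -0.066  0.094] min [ 0.302 -0.076  0.09 ] max [ 0.328 -0.056  0.096]
scene pink [352. 189.] 252 med [ 0.4   -0.011  0.049] min [ 0.323 -0.059  0.01 ] max [0.436 0.01
[... 1026 characters left out ...]
e green [297. 251.] 663 med [0.459 0.179 0.056] min [0.447 0.09  0.013] max [0.476 0.26  0.105]
side green [ 85. 289.] 1687 med [0.665 0.556 0.067] min [0.654 0.524 0.01 ] max [0.875 0.6   0.09 ]
side green [232. 304.] 262 med [0.454 0.377 0.038] min [0.403 0.37  0.01 ] max [0.516 0.383 0.063]
side pink [383. 230.] 608 med [ 0.361 -0.035  0.046] min [ 0.301 -0.116  0.01 ] max [0.496 0.012 0.094]
side blue [329. 174.] 265 med [ 0.614 -0.119  0.093] min [ 0.59  -0.242  0.046] max [ 0.687 -0.107  0.1  ]
side blue [261. 207.] 73 med [0.595 0.164 0.116] min [0.588 0.151 0.105] max [0.612 0.174 0.119]
side blue [ 43. 255.] 304 med [0.823 0.582 0.089] min [0.796 0.556 0.065] max [0.869 0.6   0.092]
```

View pics/c1.png

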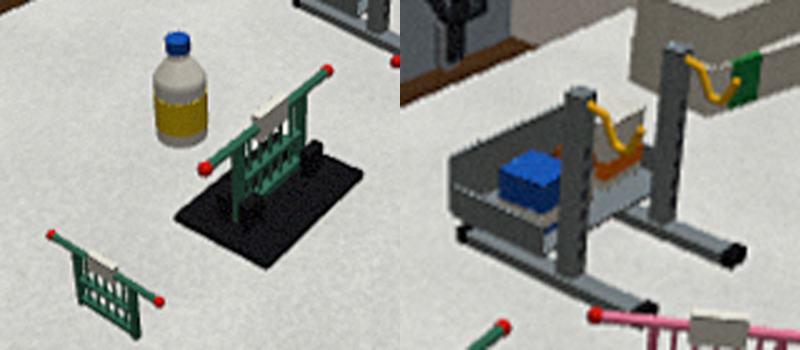

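The crop confirms it: the larger green guard with the white grip plate stands in the black stand. The other green one is smaller and loose on the table. Next I measure the hook profiles and uprights.

```bash
cat > m2.py <<'E'
from h import *
import sys
for n in sys.argv[1:]:
    p,d,K,T=cap(n); W=cloud(d,K,T); H,S,V=[cv2.cvtColor(p,cv2.COLOR_RGB2HSV)[...,i].astype(int) for i in range(3)]
    x,y,z=W[...,0],W[...,1],W[...,2]
    m=(H>16)&(H<34)&(S>120)&(V>60)&(z>.145)&(z<.2)&(x>.48)&(x<.6)&(d>0)
    for c in(-.119,-.259):
        q=W[m&(abs(y-c)<.02)]; print(n,"hook",len(q))
        for b in np.arange(.49,.57,.006):
            s=q[abs(q[:,0]-b)<.003]
            if len(s): print("  ",b.round(3),s.mean(0).round(4),len(s))
        u=W[(S<60)&(z>.06)&(z<.2)&(abs(y-c)<.03)&(x>.53)&(x<.61)&(d>0)]
        if len(u): print(" upright",len(u),np.percentile(u,[2,50,98],axis=0).round(4).tolist())
    for nm,g in(("plate",(abs(x-.462)<.03)&(abs(y-.178)<.035)&(z>.08)&(z<.13)&(S<60)&(V>110)),("bar",(abs(x-.462)<.04)&(abs(y-.178)<.12)&(z>.097)&(z<.13)&(H>60)&(H<95)&(S>80))):
        g=W[g]
        if len(g)>5: print(nm,len(g),np.percentile(g,[2,50,98],axis=0).round(4).tolist(),"slope dx/dy",np.polyfit(g[:,1],g[:,0],1))
E
python3 m2.py side scene
python3 - <<'E'
from h import *
p,d,K,T=cap("wrist"); cv2.imwrite("pics/w0.png",p[...,::-1]); print(T.round(3).tolist(),K[0,0])
E
```

```text
side hook 71
   0.496 [ 0.4969 -0.1113  0.1822] 1
   0.502 [ 0.5018 -0.1195  0.1725] 12
   0.508 [ 0.5085 -0.1182  0.1618] 9
   0.514 [ 0.5133 -0.1189  0.1558] 4
   0.52 [ 0.5197 -0.1194  0.1565] 4
   0.526 [ 0.5263 -0.1199  0.1609] 9
   0.532 [ 0.5317 -0.1198  0.1701] 10
   0.538 [ 0.5374 -0.1209  0.1787] 9
   0.544 [ 0.5452 -0.1218  0.1825] 2
   0.55 [ 0.549  -0.1203  0.1826] 5
   0.556 [ 0.5558 -0.1249  0.1836] 6
 upright 434 [[0.5535, -0.1329, 0.0615], [0.561, -0.1146, 0.1211], [0.6037, -0.0935, 0.1921]]
side hook 63
   0.49 [ 0.4927 -0.256   0.1817] 1
   0.496 [ 0.4971 -0.2578  0.1742] 8
   0.502 [ 0.5029 -0.2595  0.1642] 7
   0.508 [ 0.507  -0.2583  0.1592] 5
   0.514 [ 0.5136 -0.2598  0.1558] 3
   0.52 [ 0.5204 -0.2596  0.1586] 6
   0.526 [ 0.5269 -0.2612  0.1635] 9
   0.532 [ 0.5319 -0.2609  0.1736] 9
   0.538 [ 0.5382 -0.2588  0.1806] 5
   0.544 [ 0.5435 -0.2624  0.1826] 3
   0.55 [ 0.55   -0.2622  0.1837] 7
 upright 405 [[0.5497, -0.2765, 0.0624], [0.5592, -0.2549, 0.1181], [0.6069, -0.2395, 0.1915]]
plate 78 [[0.4546, 0.1558, 0.083], [0.4595, 0.179, 0.1106], [0.4673, 0.207
[... 325 characters left out ...]
0.1637] 7
   0.538 [ 0.5371 -0.1186  0.1733] 9
   0.544 [ 0.5429 -0.1183  0.1813] 8
   0.55 [ 0.5491 -0.1193  0.1852] 4
 upright 777 [[0.5574, -0.1316, 0.061], [0.5744, -0.1137, 0.1246], [0.6053, -0.0926, 0.1943]]
scene hook 0
 upright 334 [[0.5541, -0.2733, 0.0642], [0.571, -0.2549, 0.1139], [0.609, -0.2475, 0.1935]]
plate 74 [[0.4564, 0.1566, 0.0867], [0.4636, 0.1777, 0.1134], [0.4704, 0.1984, 0.1153]] slope dx/dy [-0.12077447  0.48518214]
bar 195 [[0.4558, 0.0941, 0.0978], [0.4633, 0.2064, 0.1027], [0.4764, 0.2605, 0.1057]] slope dx/dy [-0.10958858  0.48538572]
[[1.0, 0.002, -0.001, 0.65], [0.001, -0.951, -0.31, 0.079], [-0.002, 0.31, -0.951, 0.373], [0.0, 0.0, 0.0, 1.0]] 347.507231135006
```

View pics/w0.png

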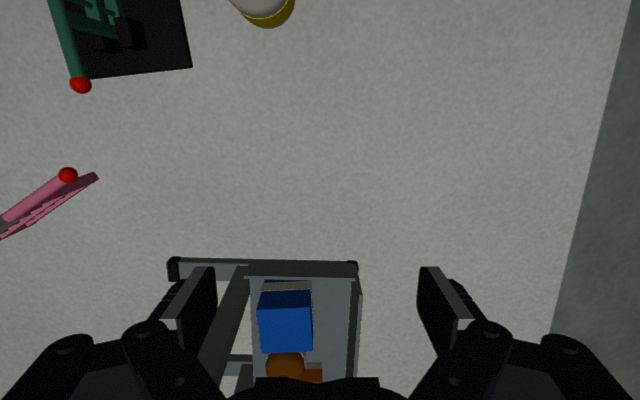

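The wrist view shows the guard's ball at (80,85), the rack's blue carton at (285,320) and the pink guard at (50,195). Estimates: guard middle (0.462, 0.178) with yaw about +6.4°, rack seat middle (0.517, -0.189) with yaw about -1.4°. Moving above the guard.

{"fn": "move_arm", "kwargs": {
  "deltas": "0.03 -0.03 0 0 0 -2; 0.06 -0.063 0 0 0 -4; 0.09 -0.095 0 0 0 -6.4; 0.12 -0.126 0 0 0 -6.4; 0.15 -0.158 0.01 0 0 -6.4; 0.178 -0.1875 0.03 0 0 -6.4; 0.178 -0.1875 0.05 0 0 -6.4; 0.178 -0.1875 0.07 0 0 -6.4; 0.178 -0.1875 0.07 0 0 -6.4; 0.178 -0.1875 0.07 0 0 -6.4",
  "gripper": 0.7
}}

```text
time: 1.08
ee_pos: [0.4622, 0.1776, 0.1609]
orientation: [0.667, 0.745, -0.001, -0.0]
ft_force: [0.5, 0.3, 0.0]
grip_width: 0.0597
finger_force: 0.0
```

```bash
python3 m2.py side scene
python3 - <<'E'
from h import *
p,d,K,T=cap("wrist"); cv2.imwrite("pics/w1.png",p[...,::-1]); W=cloud(d,K,T)
x,y,z=np.moveaxis(W,-1,0); H,S,V=[cv2.cvtColor(p,cv2.COLOR_RGB2HSV)[...,i].astype(int) for i in range(3)]
g=W[(abs(x-.462)<.03)&(abs(y-.178)<.035)&(z>.108)&(z<.122)&(d>0)&(S<60)]
print(len(g),np.percentile(g,[2,50,98],axis=0).round(4).tolist() if len(g) else 0)
g=W[(abs(x-.462)<.04)&(abs(y-.178)<.1)&(z>.096)&(z<.112)&(d>0)&(H>60)&(H<95)&(S>80)]
if len(g)>5: print(len(g),g.mean(0).round(4),np.polyfit(g[:,1],g[:,0],1), np.polyval(np.polyfit(g[:,1],g[:,0],1),.178))
o=r.get_obs(); print(o["ee_pos"],o["orientation"],o["time"])
E
```

```text
side hook 71
   0.496 [ 0.497 -0.119  0.178] 2
   0.502 [ 0.5019 -0.1183  0.1726] 11
   0.508 [ 0.5079 -0.1186  0.1608] 9
   0.514 [ 0.5135 -0.1189  0.157 ] 5
   0.52 [ 0.5184 -0.1173  0.1577] 4
   0.526 [ 0.5261 -0.12    0.1603] 8
   0.532 [ 0.5314 -0.1188  0.1707] 11
   0.538 [ 0.5374 -0.1208  0.18  ] 8
   0.544 [ 0.545  -0.1198  0.1827] 3
   0.55 [ 0.5505 -0.1201  0.1839] 6
   0.556 [ 0.5563 -0.1239  0.1838] 3
   0.562 [ 0.5594 -0.136   0.1809] 1
 upright 422 [[0.5532, -0.1318, 0.0614], [0.5613, -0.1146, 0.1218], [0.5985, -0.0936, 0.1924]]
side hook 65
   0.496 [ 0.4963 -0.2595  0.1758] 6
   0.502 [ 0.5021 -0.2589  0.1665] 11
   0.508 [ 0.5072 -0.2581  0.1573] 4
   0.514 [ 0.5136 -0.2596  0.1559] 3
   0.52 [ 0.5206 -0.2596  0.1583] 8
   0.526 [ 0.5268 -0.26    0.1654] 9
   0.532 [ 0.5321 -0.2597  0.175 ] 9
   0.538 [ 0.5378 -0.2595  0.1792] 5
   0.544 [ 0.5444 -0.262   0.1825] 3
   0.55 [ 0.5497 -0.2605  0.1831] 5
   0.556 [ 0.5537 -0.2713  0.1829] 2
 upright 410 [[0.5498, -0.2776, 0.0631], [0.5593, -0.2548, 0.1168], [0.6074, -0.2401, 0.1916]]
plate 89 [[0.4552, 0.1551, 0.084], [0
[... 898 characters left out ...]
.5374 -0.2584  0.1798] 8
   0.544 [ 0.5436 -0.258   0.184 ] 4
   0.55 [ 0.5495 -0.2574  0.1873] 3
 upright 558 [[0.5533, -0.2716, 0.0671], [0.5676, -0.2538, 0.138], [0.6085, -0.249, 0.1947]]
plate 75 [[0.4574, 0.1559, 0.0855], [0.4638, 0.1773, 0.1132], [0.4692, 0.1984, 0.1151]] slope dx/dy [-0.08086499  0.47782922]
bar 195 [[0.4549, 0.0955, 0.0985], [0.4632, 0.2066, 0.1028], [0.4762, 0.26, 0.1056]] slope dx/dy [-0.11326274  0.48606259]
1156 [[0.4568, 0.1544, 0.1109], [0.4628, 0.1773, 0.1139], [0.4689, 0.1967, 0.1153]]
2917 [0.4612 0.1924 0.1042] [-0.1146494   0.48322093] 0.4628133346204936
[0.46397713 0.17774742 0.16254431] [6.67124677e-01 7.44945114e-01 1.03238545e-03 6.13513923e-04] 1.2333
```

View pics/w1.png

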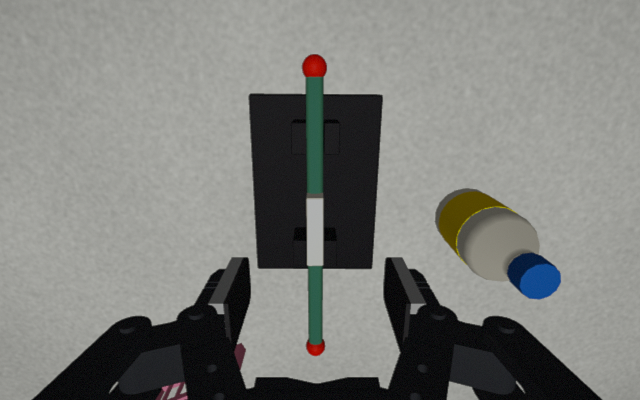

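The wrist view shows the bar aligned and centred between the fingers, with the plate at (315,230), balls at (314,66) and (315,346), and the bottle clear to the right. Descending and gripping.

{"fn": "move_arm", "kwargs": {
  "deltas": "0 0 0.02 0 0 0; 0 0 0.04 0 0 0; 0 0 0.06 0 0 0; 0 0 0.072 0 0 0; 0 0 0.078 0 0 0; 0 0 0.078 0 0 0; 0 0 0.078 0 0 0"
}}

```text
time: 1.82
ee_pos: [0.4634, 0.178, 0.0841]
orientation: [0.667, 0.745, 0.001, 0.0]
ft_force: [1.0, 1.3, 1.4]
grip_width: 0.0598
finger_force: 0.0
```

{"fn": "move_arm", "kwargs": {
  "deltas": "0 0 0 0 0 0; 0 0 0 0 0 0; 0 0 0 0 0 0; 0 0 0 0 0 0; 0 0 0 0 0 0; 0 0 0 0 0 0; 0 0 0 0 0 0; 0 0 0 0 0 0; 0 0 0 0 0 0; 0 0 0 0 0 0",
  "gripper": 0
}}

```text
time: 2.65
ee_pos: [0.4629, 0.1781, 0.084]
orientation: [0.667, 0.745, 0.0, 0.0]
ft_force: [-1.7, -0.8, 6.2]
grip_width: 0.0092
finger_force: 59.3
```

{"fn": "move_arm", "kwargs": {
  "deltas": "0 0 -0.01 0 0 0; 0 0 -0.025 0 0 0; 0 0 -0.045 0 0 0; 0 0 -0.07 0 0 0; 0 0 -0.095 0 0 0; 0 0 -0.12 0 0 0; 0 0 -0.135 0 0 0; 0 0 -0.14 0 0 0; 0 0 -0.14 0 0 0; 0 0 -0.14 0 0 0; 0 0 -0.14 0 0 0; 0 0 -0.14 0 0 0"
}}

```text
time: 3.65
ee_pos: [0.4616, 0.1776, 0.2218]
orientation: [0.667, 0.745, -0.001, -0.001]
ft_force: [-0.8, -0.8, -3.5]
grip_width: 0.0093
finger_force: 59.0
```

Run:
```python
from h import *
o=r.get_obs(); print(o["ee_pos"],o["orientation"],o["time"],o["finger_force"],o["ft_force"],o["grip_width"])
ims=[]
c=o["ee_pos"]
for n in("side","scene","wrist"):
    p,d,K,T=cap(n); ims.append(p); W=cloud(d,K,T); x,y,z=np.moveaxis(W,-1,0); H,S,V=[cv2.cvtColor(p,cv2.COLOR_RGB2HSV)[...,i].astype(int) for i in range(3)]
    for nm,m in(("red",((H<5)|(H>175))&(S>170)&(V>90)),("green",(H>65)&(H<90)&(S>90)&(V>30)&(z>c[2]))):
        m=m&(d>0)&(abs(x-c[0])<.06)&(abs(y-c[1])<.13)&(z>.15)
        k,l,st,_=cv2.connectedComponentsWithStats(m.astype(np.uint8))
        for i in range(1,k):
            if st[i,4]>8: q=W[l==i]; print(n,nm,st[i,4],q.mean(0).round(4), np.polyfit(q[:,1],q[:,::2],1).round(3).tolist())
cv2.imwrite("pics/l1.png",cv2.resize(np.hstack(ims[:2]),(800,250))[...,::-1])
```

```text
[0.46164931 0.17759873 0.2218264 ] [ 6.66551501e-01  7.45457544e-01 -1.31334994e-03 -6.49228569e-04] 3.65 58.998776972293854 [-0.78777797 -0.76602246 -3.46286195] 0.009317400116710117
side red 10 [0.467  0.084  0.2396] [[-0.093, 0.194], [0.475, 0.223]]
side red 25 [0.447  0.2702 0.2392] [[-0.024, -0.094], [0.454, 0.265]]
side green 38 [0.4238 0.2069 0.579 ] [[1.676, 0.302], [0.077, 0.517]]
side green 13 [0.4122 0.2007 0.586 ] [[1.276, 0.64], [0.156, 0.458]]
side green 11 [0.4652 0.2278 0.5652] [[1.082, -0.767], [0.219, 0.74]]
side green 11 [0.405  0.1975 0.5623] [[0.779, -1.409], [0.251, 0.84]]
side green 15 [0.4075 0.1983 0.5157] [[1.158, -0.815], [0.178, 0.677]]
side green 19 [0.4315 0.1756 0.4899] [[-0.69, -0.201], [0.553, 0.525]]
side green 16 [0.4219 0.2014 0.4977] [[-0.737, 0.658], [0.57, 0.365]]
side green 14 [0.4244 0.1748 0.4871] [[-0.392, 0.614], [0.493, 0.38]]
side green 40 [0.4311 0.2005 0.4831] [[0.283, 0.703], [0.374, 0.342]]
side green 44 [0.4479 0.2118 0.4777] [[1.849, -0.651], [0.056, 0.616]]
side green 14 [0.426  0.1765 0.4676] [[-0.072, 0.924], [0.439, 0.305]]
side
[... 1349 characters left out ...]
924 0.1996 0.4569] [[-0.551, 1.028], [0.602, 0.252]]
scene green 12 [0.4985 0.1705 0.4292] [[0.234, 0.31], [0.459, 0.376]]
scene green 13 [0.4798 0.2104 0.4347] [[-0.837, -1.108], [0.656, 0.668]]
scene green 13 [0.4636 0.2162 0.4301] [[2.019, -1.247], [0.027, 0.7]]
scene green 15 [0.4879 0.2056 0.4286] [[-0.811, -0.546], [0.655, 0.541]]
scene green 102 [0.4714 0.1242 0.2383] [[-0.09, -0.055], [0.483, 0.245]]
scene green 169 [0.4592 0.2306 0.2393] [[-0.122, 0.028], [0.487, 0.233]]
wrist red 1203 [0.452  0.2672 0.2434] [[0.048, -0.055], [0.439, 0.258]]
wrist green 4807 [0.456  0.2317 0.2422] [[-0.111, 0.001], [0.482, 0.242]]
wrist green 419 [0.4665 0.1394 0.2437] [[-0.1, 0.921], [0.48, 0.115]]
```

View pics/l1.png

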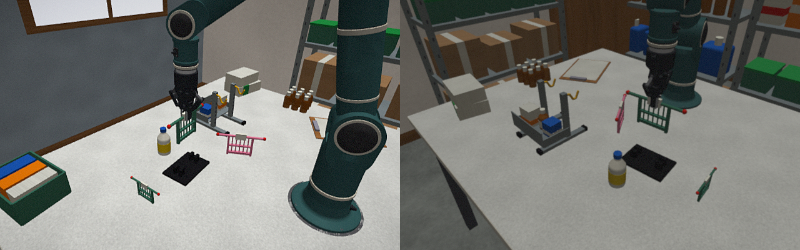

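Guard is held level: the crops show it clear of the stand at side (185,125) and scene (655,110). Its frame hangs below the bar, so I go to a spot in front of the hooks first, then move in.

{"fn": "move_arm", "kwargs": {
  "deltas": "-0.01 -0.001 0 0 0 0.3; -0.03 -0.004 0 0 0 0.8; -0.06 -0.007 0 0 0 1.5; -0.09 -0.011 0 0 0 2.2; -0.12 -0.015 0 0 0 3; -0.15 -0.018 0 0 0 3.7; -0.18 -0.022 0 0 0 4.4; -0.21 -0.026 0 0 0 5; -0.24 -0.03 0 0 0 5.7; -0.27 -0.033 0 0 0 6.3; -0.3 -0.037 0 0 0 6.8; -0.33 -0.041 0 0 0 7.3; -0.352 -0.043 0 0 0 7.7; -0.364 -0.045 0 0 0 7.7; -0.364 -0.045 0 0 0 7.7; -0.364 -0.045 0 0 0 7.7; -0.364 -0.045 0 0 0 7.7; -0.364 -0.045 0 0 0 7.7"
}}

```text
time: 5.3
ee_pos: [0.4583, -0.1877, 0.2232]
orientation: [0.715, 0.7, 0.0, -0.0]
ft_force: [-0.0, -0.3, -3.1]
grip_width: 0.0092
finger_force: 58.9
```

```bash
cat > m3.py <<'E'
from h import *
o=r.get_obs(); c=o["ee_pos"]; print(c,o["orientation"],o["time"],o["finger_force"],o["ft_force"])
for n in("side","scene"):
    p,d,K,T=cap(n); cv2.imwrite(f"pics/m_{n}_{int(o['time']*100)}.png",cv2.resize(p[80:240,260:460] if n=="side" else p[80:240,180:380],None,fx=3,fy=3)[...,::-1])
    W=cloud(d,K,T); x,y,z=np.moveaxis(W,-1,0); H,S,V=[cv2.cvtColor(p,cv2.COLOR_RGB2HSV)[...,i].astype(int) for i in range(3)]
    m=((H<5)|(H>175))&(S>150)&(V>70)&(d>0)&(abs(x-c[0])<.05)&(abs(y-c[1])<.13)&(z>c[2]-.03)&(z<c[2]+.05)
    k,l,st,ce=cv2.connectedComponentsWithStats(m.astype(np.uint8))
    for i in range(1,k):
        if st[i,4]>4: q=W[l==i]; print(n,"ball",ce[i].round(),st[i,4],np.median(q,0).round(4))
E
python3 m3.py; ls pics
```

```text
[ 0.45829509 -0.18768703  0.22315444] [ 7.14513857e-01  6.99621224e-01  7.27741690e-05 -2.92733146e-04] 5.3 58.88759717345238 [-0.01838639 -0.31796832 -3.08367937]
side ball [410. 126.] 6 [ 0.4533 -0.2825  0.2403]
side ball [371. 146.] 21 [ 0.4564 -0.0933  0.2398]
scene ball [253.  95.] 9 [ 0.4601 -0.2798  0.243 ]
scene ball [305. 118.] 19 [ 0.4632 -0.0935  0.2425]
c1.png
l1.png
m_scene_530.png
m_side_530.png
scene0.png
side0.png
w0.png
w1.png
```

{"fn": "move_arm", "kwargs": {
  "deltas": "0 0.008 0 0 0 0; 0 0.02 0 0 0 0; 0 0.034 0 0 0 0; 0 0.047 0 0 0 0; 0 0.056 0 0 0 0; 0 0.059 0 0 0 0; 0 0.059 0.01 0 0 0; 0 0.059 0.022 0 0 0; 0 0.059 0.03 0 0 0; 0 0.059 0.03 0 0 0; 0 0.059 0.03 0 0 0; 0 0.059 0.03 0 0 0"
}}

```text
time: 6.4
ee_pos: [0.5174, -0.1903, 0.1936]
orientation: [0.715, 0.699, 0.0, 0.0]
ft_force: [0.9, 0.2, -3.2]
grip_width: 0.0094
finger_force: 58.8
```

```bash
python3 m3.py; ls pics; mv pics/m_side_6*.png pics/in.png
```

```text
[ 0.51736182 -0.19029757  0.19359372] [7.15196977e-01 6.98922899e-01 1.00154642e-04 2.35335513e-04] 6.4 58.82536590099335 [ 0.92203666  0.21439853 -3.2220189 ]
side ball [392. 131.] 5 [ 0.5096 -0.2834  0.2092]
side ball [352. 149.] 14 [ 0.5146 -0.0952  0.2107]
scene ball [234. 113.] 9 [ 0.5187 -0.282   0.2143]
scene ball [284. 138.] 18 [ 0.5227 -0.0956  0.2127]
c1.png
l1.png
m_scene_530.png
m_scene_640.png
m_side_530.png
m_side_640.png
scene0.png
side0.png
w0.png
w1.png
```

View pics/in.png

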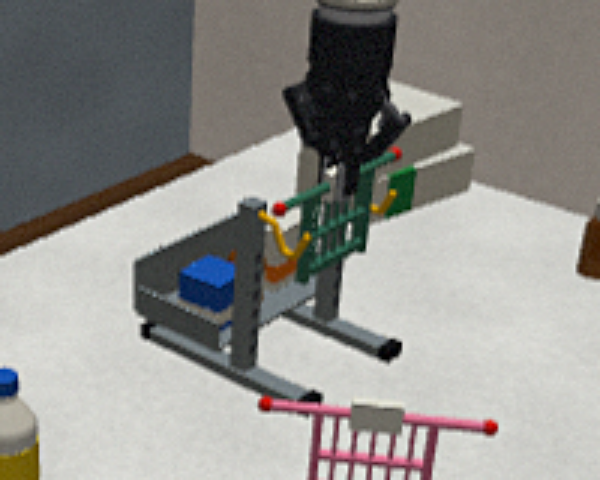

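The crop shows the bar ends above both hooks: ball at (280,208) over the near hook (290,240), and the far end at (397,153) over the far hook (385,200). The position agrees within 1 mm, so I lower.

{"fn": "move_arm", "kwargs": {
  "deltas": "0 0 0.008 0 0 0; 0 0 0.016 0 0 0; 0 0 0.023 0 0 0; 0 0 0.029 0 0 0; 0 0 0.034 0 0 0; 0 0 0.038 0 0 0; 0 0 0.041 0 0 0; 0 0 0.043 0 0 0; 0 0 0.043 0 0 0; 0 0 0.043 0 0 0"
}}

```text
time: 7.33
ee_pos: [0.5175, -0.1902, 0.1504]
orientation: [0.715, 0.699, 0.0, 0.0]
ft_force: [0.1, 0.6, -3.7]
grip_width: 0.009
finger_force: 58.9
```

```bash
python3 m3.py
```

```text
[ 0.51745533 -0.19021422  0.15040874] [7.15112909e-01 6.99008949e-01 3.21500149e-05 1.27908424e-04] 7.3333 58.9348354563117 [ 0.11249769  0.56298529 -3.73318444]
side ball [352. 164.] 15 [ 0.516  -0.0953  0.1671]
scene ball [237. 129.] 5 [ 0.5154 -0.2833  0.1714]
scene ball [285. 156.] 15 [ 0.5222 -0.0949  0.1695]
```

Not seated yet (no load change). I lower in small steps until contact.

{"fn": "move_arm", "kwargs": {
  "deltas": "0 0 0.001 0 0 0; 0 0 0.002 0 0 0; 0 0 0.002 0 0 0; 0 0 0.002 0 0 0"
}}

```text
time: 7.77
ee_pos: [0.518, -0.1902, 0.1491]
orientation: [0.715, 0.699, 0.0, 0.001]
ft_force: [-0.7, 0.2, 2.0]
grip_width: 0.0092
finger_force: 59.9
```

{"fn": "move_arm", "kwargs": {
  "deltas": "0 0 0.001 0 0 0; 0 0 0.0015 0 0 0; 0 0 0.0015 0 0 0; 0 0 0.0015 0 0 0"
}}

```text
time: 8.1
ee_pos: [0.5181, -0.1903, 0.1488]
orientation: [0.715, 0.699, 0.001, 0.001]
ft_force: [-3.9, 1.3, 12.9]
grip_width: 0.009
finger_force: 61.7
```

```bash
python3 m3.py; python3 -c "
from plant import r
print(r.get_obs()['moment'])"; ls pics; mv pics/m_side_8*.png pics/seat.png
```

```text
[ 0.51811016 -0.1902728   0.14880181] [7.15147361e-01 6.98972926e-01 6.66805653e-04 8.10189833e-04] 8.1 61.68170526623726 [-3.90495037  1.2565578  12.94616426]
side ball [351. 164.] 16 [ 0.5168 -0.0953  0.1648]
scene ball [285. 157.] 19 [ 0.5231 -0.0959  0.1687]
[ 0.38306238  0.7634469  -0.0901637 ]
c1.png
in.png
l1.png
m_scene_530.png
m_scene_640.png
m_scene_733.png
m_scene_810.png
m_side_530.png
m_side_733.png
m_side_810.png
scene0.png
side0.png
w0.png
w1.png
```

View pics/seat.png

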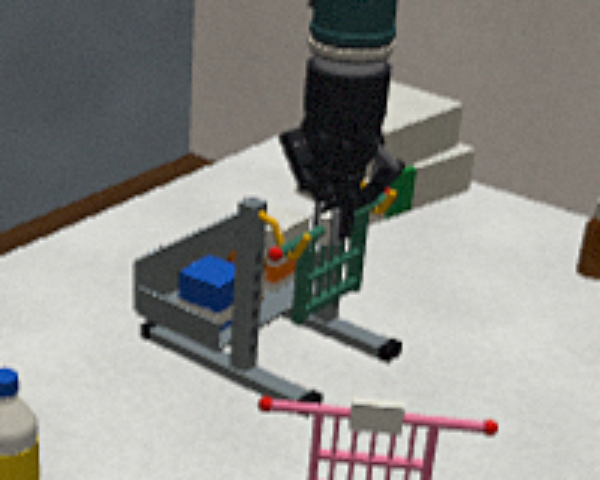

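The crop shows the bar down in the near hook (ball at (275,253) at the bottom of the U) and the far end down in the far hook at (385,200). Contact force is 13 N. I ease it slightly, hold, then release.

{"fn": "move_arm", "kwargs": {
  "deltas": "0 -0.0007 0.0003 0 0 0; 0 -0.0007 0.0003 0 0 0; 0 -0.0007 0.0003 0 0 0; 0 -0.0007 0.0003 0 0 0; 0 -0.0007 0.0003 0 0 0; 0 -0.0007 0.0003 0 0 0"
}}

```text
time: 8.7
ee_pos: [0.5181, -0.1903, 0.1488]
orientation: [0.715, 0.699, 0.001, 0.001]
ft_force: [-2.4, 0.8, 13.5]
grip_width: 0.0091
finger_force: 61.7
```

{"fn": "move_arm", "kwargs": {
  "deltas": "0 0 0 0 0 0; 0 0 0 0 0 0; 0 0 0 0 0 0; 0 0 0 0 0 0; 0 0 0 0 0 0; 0 0 0 0 0 0; 0 0 0 0 0 0; 0 0 0 0 0 0",
  "gripper": 0.5
}}

```text
time: 9.37
ee_pos: [0.5166, -0.1901, 0.1464]
orientation: [0.715, 0.699, -0.0, -0.0]
ft_force: [-0.6, -0.4, 1.7]
grip_width: 0.0423
finger_force: 0.0
```

{"fn": "move_arm", "kwargs": {
  "deltas": "0 0 -0.008 0 0 0; 0 0 -0.02 0 0 0; 0 0 -0.035 0 0 0; 0 0 -0.055 0 0 0; 0 0 -0.08 0 0 0; 0 0 -0.105 0 0 0; 0 0 -0.13 0 0 0; 0 0 -0.15 0 0 0; 0 0 -0.15 0 0 0; 0 0 -0.15 0 0 0; 0 0 -0.15 0 0 0; 0 0 -0.15 0 0 0"
}}

```text
time: 10.37
ee_pos: [0.516, -0.1899, 0.2957]
orientation: [0.715, 0.699, -0.0, -0.001]
ft_force: [0.7, -0.2, -0.4]
grip_width: 0.0425
finger_force: 0.0
```

```bash
sed -i 's/c=o\["ee_pos"\]/c=np.array([.517,-.189,.15])/' m3.py; python3 m3.py; mv pics/m_side_1*.png pics/end.png
```

```text
[ 0.517 -0.189  0.15 ] [ 7.15101634e-01  6.99019966e-01 -4.41375730e-04 -7.38081226e-04] 10.3667 0.0 [ 0.68182505 -0.17001245 -0.39646085]
side ball [351. 164.] 15 [ 0.5152 -0.0937  0.1658]
scene ball [285. 157.] 18 [ 0.5233 -0.0948  0.1688]
```

View pics/end.png

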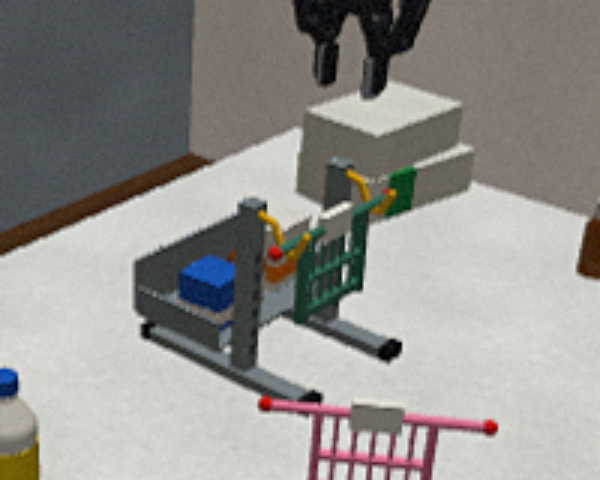

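The guard hangs upright in both hooks (near end (275,253), far end (388,193)), and the cartons have not moved. I wait a second for it to settle, then hand in.

{"fn": "move_arm", "kwargs": {
  "deltas": "0 0 0 0 0 0; 0 0 0 0 0 0; 0 0 0 0 0 0; 0 0 0 0 0 0; 0 0 0 0 0 0; 0 0 0 0 0 0; 0 0 0 0 0 0; 0 0 0 0 0 0; 0 0 0 0 0 0; 0 0 0 0 0 0; 0 0 0 0 0 0; 0 0 0 0 0 0"
}}

```text
time: 11.47
ee_pos: [0.5166, -0.1901, 0.2965]
orientation: [0.715, 0.699, -0.0, 0.0]
ft_force: [-0.4, -0.9, -0.6]
grip_width: 0.0431
finger_force: 0.0
```

```bash
python3 -c "
from plant import r
print(r.sign_off())"
```

```text
the job is handed in; nothing more can be done
None
```

The green guard hangs upright in both yellow hooks, lowered fully while still held and then released; I handed the job in at about 11.5 s, and the sign-off returned no verdict.

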